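# Quieten the shrimp tank for feeding

### The job

Make the shrimp tank ready for feeding with light fingertip presses, in this order: first push in the large round key on top of the drum-shaped filter control, then the long bar key on the air pump, and last the square key on top of the square lantern, each until it stays down. Press lightly, leave the two small keys of the heater control alone, and do not lift, tip or shift anything on the ledge.

Things in the scene. Friction and masses are not known exactly. Their poses are not given: they have to be found in the camera images.
- filter: Filter control: a plain white plastic drum, 82 mm in diameter and 46 mm high, narrowing to 72 mm at the top, about 0.45 kg, with one large round dark key in the middle of its top. Stands loose on the ledge, any of eight places in two rows. Origin: centre of its underside, z up. 
- filter_key (a joint): The filter control's round key, 34 mm in diameter; its top stands 16 mm above the drum's top when up, 62 mm above the ledge. 0 = up (every start), 0.006 m = fully in. It goes straight down at about 2.5 N and stays where left (no spring back); latched once 4 mm in. Its soft rubber top also gives 1.5 N per mm, up to 6 mm, then springs back. Light means under 20 N.
- filter_key_top (a point): Point: centre of the key's top face, moving down with it; z up. At 62 mm when up.
- airpump: Air pump: a white plastic box with rounded edges, 104 mm (its x) by 62 mm (its y), top at 56 mm, grey ribs across, black rubber feet and a small nozzle at its +x end, about 0.55 kg, with one long dark bar key in the middle of its top. Stands loose on the ledge, any of eight places in two rows. Origin: centre of its underside, z up. 
- airpump_key (a joint): The air pump's bar key, 48 mm long (along the pump's x) and 18 mm wide; its top stands 16 mm above the box when up, 72 mm above the ledge. 0 = up (every start), 0.006 m = fully in. It goes straight down at about 2.5 N and stays where left (no spring back); latched once 4 mm in. Its soft rubber top also gives 1.5 N per mm, up to 6 mm, then springs back. Light means under 20 N.
- airpump_key_top (a point): Point: centre of the key's top face, moving down with it; z up. At 72 mm when up.
- lantern: Feeding lantern: a white square block 76 by 76 mm, 60 mm high, with a slightly set-in middle between base and cap, four thin steel posts, about 0.45 kg, and one square dark key in the middle of its top. Stands loose on the ledge, any of eight places in two rows. Origin: centre of its underside, z up. 
- lantern_key (a joint): The lantern's square key, 28 by 28 mm; its top stands 16 mm above the cap when up, 76 mm above the ledge. 0 = up (every start), 0.006 m = fully in. It goes straight down at about 2.5 N and stays where left (no spring back); latched once 4 mm in. Its soft rubber top also gives 1.5 N per mm, up to 6 mm, then springs back. Light means under 20 N.
- lantern_key_top (a point): Point: centre of the key's top face, moving down with it; z up. At 76 mm when up.
- heater: Heater control, to be left alone: a white box 60 mm (its x) by 92 mm (its y), 44 mm high, with two small round dark keys side by side and a little window on top. Stands loose on the ledge, any of eight places in two rows. Origin: centre of its underside, z up. 
- heater_key_a (a joint): Small round heater key, 16 mm in diameter, 16 mm proud, at x +10, y +24 mm of the heater control. 0 = up; leave it up.
- heater_key_b (a joint): Small round heater key, 16 mm in diameter, 16 mm proud, at x +10, y -24 mm of the heater control. 0 = up; leave it up.
- bowl: Clear glass bowl, 110 mm across the rim, 50 mm high. Bystander. Stands loose on the ledge, any of eight places in two rows. Origin: centre of its underside, z up. 
- log: Black ceramic shrimp log: a hollow tube 100 mm long (its x), about 57 mm wide and 57 mm high, on a flat foot. Bystander. Stands loose on the ledge, any of eight places in two rows. Origin: centre of its underside, z up. 
- jar: Blue jar with a twist cap, 68 mm in diameter, 85 mm high. Bystander. Stands loose on the ledge, any of eight places in two rows. Origin: centre of its underside, z up. 
- dish: Shallow white ceramic dish, 90 mm across, 14 mm high. Bystander. Stands loose on the ledge, any of eight places in two rows. Origin: centre of its underside, z up. 
- pot: Small terracotta cup, 80 mm across the rim, 70 mm high, at the far side of the ledge. Bystander. Origin: centre of its underside.
There are look-alikes about, which are no part of the job. Leave any pink look-alike of the airpump alone.

How it is judged:
On the way, in this order (a step that is already met when the one before it is completed fails the run):
1. the filter control's key is pushed in first (value of joint filter_key above 0.004 m), for 0.1 s.
2. the air pump's key is pushed in second (value of joint airpump_key above 0.004 m), for 0.1 s.
3. the lantern's key is pushed in last (value of joint lantern_key above 0.004 m), for 0.1 s.
At the end, for the whole second after the job is handed in: All three keys stay at least 4 mm in, both heater keys are up (less than 2 mm in), and every device and bystander stands upright and at rest within 20 mm of where it began (value of joint each of filter_key, airpump_key, lantern_key above 0.004 m and value of joint each of heater_key_a, heater_key_b below 0.002 m and distance of each of filter, airpump, lantern, heater, bowl, log, jar, dish, pot from where it was at the start of the episode below 0.02 m and angle between each of filter, airpump, lantern, heater, bowl, log, jar, dish, pot's own z axis and vertical below 0.15 rad and linear speed of each of filter, airpump, lantern below 0.02 m/s); the robot touches nothing.
It fails at once if a device is pressed with more than 20 N (contact force between any of the arm, the fingers and filter above 20 N or contact force between any of the arm, the fingers and airpump above 20 N or contact force between any of the arm, the fingers and lantern above 20 N).
It fails at once if a heater key is pressed in by more than 2 mm (value of joint any of heater_key_a, heater_key_b above 0.002 m).
It fails at once if something on the ledge is lifted more than 8 mm (height (world z) of any of filter, airpump, lantern, heater, bowl, log, jar, dish, pot above 0.008 m).
It fails at once if something on the ledge is shifted by more than 20 mm (distance of any of filter, airpump, lantern, heater, bowl, log, jar, dish, pot from where it was at the start of the episode above 0.02 m).
It fails at once if something on the ledge is tipped by more than 0.15 rad (angle between any of filter, airpump, lantern, heater, bowl, log, jar, dish, pot's own z axis and vertical above 0.15 rad).
It also fails if it takes over 50 s, if anything falls off the work surface, if the arm or the gripper's body presses on something with over 40 N, if the wrist force passes 120 N, or if a joint passes its speed limit or range.

### The arm

A 6-joint arm with a two-finger parallel gripper is mounted at the origin on the work surface. World frame = base frame: x ahead of the robot, y to its left, z up, the work surface at z = 0. Lengths are in m, angles in rad, forces in N, time in s.
With the tool pointing down it reaches from about 0.325 to 0.9 m from the base axis. Payload 3.5 kg.
Tool frame: the origin (TCP) lies midway between the tips of the shut fingers; the grasp point (between the pads) lies bot.pinch_z behind it (bot.pinch_z is the distance from the TCP to the grasp point, in m); z points along the fingers, y is the line along which they close (so a half turn about z gives the same grasp; the last joint's range is limited). The gripper opens to 85 mm and grips with 20 to 120 N. Pads are 22 mm wide; open, the fingers measure 114 mm over their backs; the gripper's body (76 mm by 85 mm) begins 54 mm behind the grasp point. The pads swing forward as they close: fully open they stand 13 mm farther back than shut.
Start: joints at [1.155, 0.276, -0.026, 1.268, 0, 1.467], TCP at [0.192, 0.595, 0.231] pointing down, gripper open.
Joint ranges: [-3.12, 3.12], [-0.85, 1.88], [-1.08, 1.24], [-1.95, 2.15], [-1.57, 1.53], [-3.14, 3.14]. Speed limits (rad/s): [2.57, 2.57, 3.14, 3.14, 3.14, 3.14].

### API

Orientations are given as a 3x3 rotation matrix whose columns are the frame's x, y, z axes.
In Python, from bench import bot, snapshot, workorder, finder gives the robot as it stands.
- The arm moves only by the shell command python3 -m inch 'ROWS'. ROWS is JSON, a list of rows, each a list of 7 numbers: the finger opening in m, from 0 to 0.0854, then the shift along the tool's x, y, z in m, then the turn, a rotation vector about the tool's x, y, z in degrees. In form: [[fingers, x, y, z, rx, ry, rz], ...]. A call has 1 to 8 rows; each row shifts and turns the commanded pose from where the row before left it, along the tool's axes as they then stand; what a row does not reach is not made up. A row lasts 1/10 s, in which the tool goes at most 50 mm and 8.59 degrees, less where a joint would pass 70% of its speed; a pose out of reach is approached as far as the arm can. A call is refused whole if a number of a shift passes 0.05 or a number of a turn 8.59, either way. A call with a gripper value outside its range is refused whole. The fingers move at their own pace and stop on an object; the grip force is fixed at half the most. Time passes only in rows, so rows that do not move let the fingers close. It gives the time, the measured TCP pose, the force, the opening and the grip force at its end, in the units of the state.
- bot.get_obs(): the state, without advancing time (a new reading comes with each control period).
- snapshot(name): name is "scene" or "top"; returns a dict with "img" (420x560x3 uint8, red, green, blue), "camera_matrix" (3x3 intrinsics, pixels), "extrinsics" (4x4, takes a point from camera to world coordinates). Camera axes: x right, y up, looking along -z (the intrinsics and any distortion apply to the point x, -y, -z); pixel columns grow to the right and rows downward; lengths in m; the calibration is good to about 2 mm. A picture is of the moment at which its call begins. There is no depth.
- workorder.hand_in(): hands the job in; it is judged then, once.
Trained networks look in the newest picture that a camera, given by its name, has taken for a name from the list of things; names that differ only in an ending like _2 or _b are one class to them, and where a whole thing is asked for, a point or a joint stands for the part that bears it (a point fixed in the world has none). Each returns a list of dicts, best first, with "score" (0 to 1); they miss things now and then, are a little off and sometimes report something else, mostly with a low value. They report only what shows in the picture. A call takes as long as a camera call. They do not tell look-alikes from the thing itself.
- finder.search_frame(camera, label): "location" ([x, y, z] in m, in world coordinates, good to about 4 mm: the middle of the surface that is visible of it).
The state is a dict: "t": time; "q": joint angles; "qvel": joint speeds; "tau": joint torques, N m; "position": TCP position; "tcp_rot": TCP orientation; "force": force on the tool from outside, world axes, zero at the start; "wrist_torque": the same for the moment, N m; "grip_width": finger opening in m; "grasp_force": force on a finger pad.
Only numpy, scipy, OpenCV 4.12 (cv2) and the standard library are available. Lean on these libraries where they do the work, as an engineer would, in place of code of your own. Each camera call takes 0.05 s, during which the arm holds its last target. There are 200 camera calls.

## Working session

There is one attempt and no reset: what is moved stays moved. The work goes in short steps, Python scripts to look and compute and a shell command to move; the robot and the scene stay as the last step left them, time stands still between calls to the robot, and variables do not carry over. Pictures are saved under pics/ and viewed, at most 10 in all, crops included, and the job is handed in when it is done.

```bash
mkdir -p pics; ls
cat > h.py <<'E'
import numpy as np,cv2
from bench import bot,snapshot,workorder,finder
E
python3 - <<'E'
from h import *
for c in ("scene","top"):
    s=snapshot(c); cv2.imwrite(f"pics/{c}0.png",s["img"][:,:,::-1]); np.savez(f"{c}0.npz",**s)
    for n in ("filter","filter_key_top","airpump","airpump_key_top","lantern","lantern_key_top","heater","bowl","log","jar","dish","pot"):
        print(c,n,[(np.round(d["location"],3).tolist(),round(d["score"],2)) for d in finder.search_frame(c,n)][:4])
    print(s["camera_matrix"].tolist(),np.round(s["extrinsics"],3).tolist())
o=bot.get_obs();print(o["t"],o["position"],o["tcp_rot"],o["force"],o["grip_width"],bot.pinch_z)
E
```

```text
pics
scene filter [([0.457, -0.287, 0.036], 0.89), ([0.606, -0.266, 0.069], 0.74)]
scene filter_key_top []
scene airpump [([0.621, -0.247, 0.052], 0.76), ([0.545, -0.428, 0.044], 0.64), ([0.728, -0.365, 0.044], 0.62)]
scene airpump_key_top []
scene lantern [([0.654, -0.095, 0.051], 0.59)]
scene lantern_key_top [([0.645, -0.108, 0.074], 0.42), ([0.439, -0.295, 0.059], 0.37)]
scene heater [([0.482, 0.294, 0.043], 0.69)]
scene bowl [([0.612, 0.272, 0.029], 0.81)]
scene log [([0.618, 0.119, 0.046], 0.67)]
scene jar [([0.469, 0.115, 0.056], 0.81)]
scene dish [([0.449, -0.098, 0.014], 0.68)]
scene pot [([0.767, -0.096, 0.048], 0.97)]
[[388.1450382915552, 0.0, 277.91826945024286], [0.0, 388.1450382915552, 210.3830520302557], [0.0, 0.0, 1.0]] [[-0.737, -0.376, 0.562, 1.134], [0.676, -0.378, 0.633, 0.527], [-0.025, 0.846, 0.532, 0.568], [0.0, 0.0, 0.0, 1.0]]
top filter [([0.443, -0.3, 0.044], 0.97)]
top filter_key_top [([0.436, -0.3, 0.067], 0.73), ([0.601, 0.108, 0.054], 0.18)]
top airpump [([0.601, -0.264, 0.053], 0.87), ([0.708, -0.383, 0.055], 0.7), ([0.523, -0.442, 0.053], 0.66)]
top air
[... 290 characters left out ...]
top log [([0.602, 0.107, 0.053], 0.84), ([0.632, -0.108, 0.06], 0.71)]
top jar [([0.449, 0.092, 0.087], 0.56)]
top dish [([0.449, -0.09, 0.009], 0.6), ([0.436, -0.3, 0.062], 0.2)]
top pot [([0.772, -0.11, 0.021], 0.58)]
[[469.8878285958409, 0.0, 273.88203270609364], [0.0, 469.8878285958409, 214.44252397778396], [0.0, 0.0, 1.0]] [[0.016, 0.995, -0.094, 0.511], [-1.0, 0.016, -0.002, -0.074], [0.0, 0.094, 0.996, 1.145], [0.0, 0.0, 0.0, 1.0]]
1.3 [0.19231613 0.59466865 0.23130079] [[-9.51480608e-01  3.07708714e-01 -1.40560604e-05]
 [ 3.07708714e-01  9.51480607e-01 -3.41343375e-05]
 [ 2.87063574e-06 -3.68033325e-05 -9.99999999e-01]] [-0.32007165  0.68709316  0.27848649] 0.08539009709952596 0.0187
```

View pics/scene0.png

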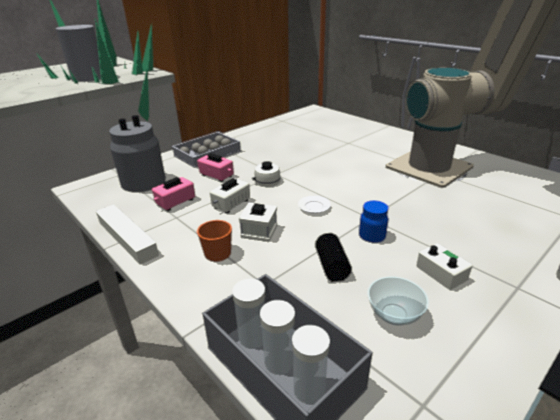

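View pics/top0.png

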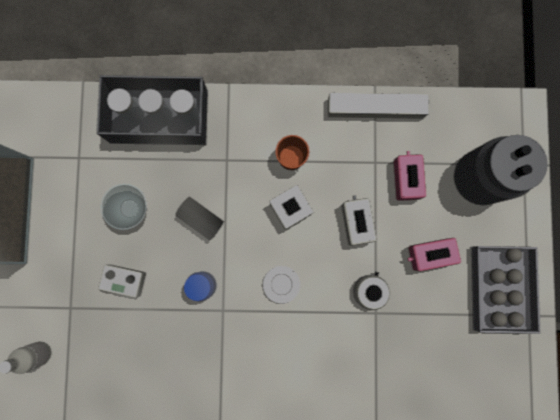

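Scene and top agree. In the top view:
- **Filter:** the white drum at (373,293); the round dish at (281,285) has no key.
- **Air pump:** the white one at (360,221); the pink look-alikes are at (410,177) and (435,254).
- **Lantern:** the square at (291,207); the heater, with two keys, is at (121,281).

Next I take one close crop and triangulate the key tops.

```bash
cat > m.py <<'E'
from h import *
def proj(s,p):
    E=s["extrinsics"];c=E[:3,:3].T@(np.array(p)-E[:3,3]);K=s["camera_matrix"]
    v=K@np.array([c[0],-c[1],-c[2]]);return v[:2]/v[2]
def ray(s,uv):
    E=s["extrinsics"];d=np.linalg.inv(s["camera_matrix"])@np.array([*uv,1.]);d=E[:3,:3]@np.array([d[0],-d[1],-d[2]]);return E[:3,3],d/np.linalg.norm(d)
def blob(s,p,r):
    u,v=np.round(proj(s,p)).astype(int);g=s["img"][v-r:v+r+1,u-r:u+r+1].max(2)
    n,l,st,c=cv2.connectedComponentsWithStats((g<60).astype(np.uint8))
    k=1+np.argmin(np.hypot(*(c[1:]-r).T)+1e3*(st[1:,4]<12));x,y,w,h,a=st[k]
    return c[k]+[u-r,v-r],(w,h,a)
T=dict(np.load("top0.npz"));S=dict(np.load("scene0.npz"))
if __name__=="__main__":
    for n,p in dict(filter=[.436,-.3,.062],airpump=[.6,-.266,.072],lantern=[.627,-.11,.076]).items():
        a,ia=blob(T,p,16);b,ib=blob(S,p,10)
        o1,d1=ray(T,a);o2,d2=ray(S,b)
        t=np.linalg.lstsq(np.c_[d1,-d2],o2-o1,rcond=None)[0];x1=o1+d1*t[0];x2=o2+d2*t[1]
        pl=o1+d1*(p[2]-o1[2])/d1[2]
        print(n,a.round(1),ia,b.round(1),ib,"tri",((x1+x2)/2).round(4),"gap",np.linalg.norm(x1-x2).round(4),"plane",pl.round(4))
    A=cv2.resize(T["img"][170:320,260:440,::-1],(480,400),interpolation=2);B=cv2.resize(S["img"][150:250,190:320,::-1],(312,240),interpolation=2)
    o=np.zeros((400,800,3),np.uint8);o[:,:480]=A;o[:240,485:797]=B;cv2.imwrite("pics/crop1.png",o)
E
python3 m.py
```

```text
filter [373.2 292.9] (np.int32(15), np.int32(15), np.int32(185)) [266.6 165.5] (np.int32(10), np.int32(8), np.int32(60)) tri [ 0.4362 -0.3046  0.0496] gap 0.0 plane [ 0.437  -0.3019  0.062 ]
airpump [360.  221.1] (np.int32(12), np.int32(23), np.int32(188)) [229.  184.2] (np.int32(15), np.int32(11), np.int32(96)) tri [ 0.6012 -0.2728  0.0596] gap 0.001 plane [ 0.5998 -0.2702  0.072 ]
lantern [291.  206.2] (np.int32(17), np.int32(17), np.int32(168)) [257.8 209.3] (np.int32(14), np.int32(11), np.int32(110)) tri [ 0.6325 -0.112   0.0626] gap 0.0003 plane [ 0.6311 -0.1116  0.076 ]
```

View pics/crop1.png

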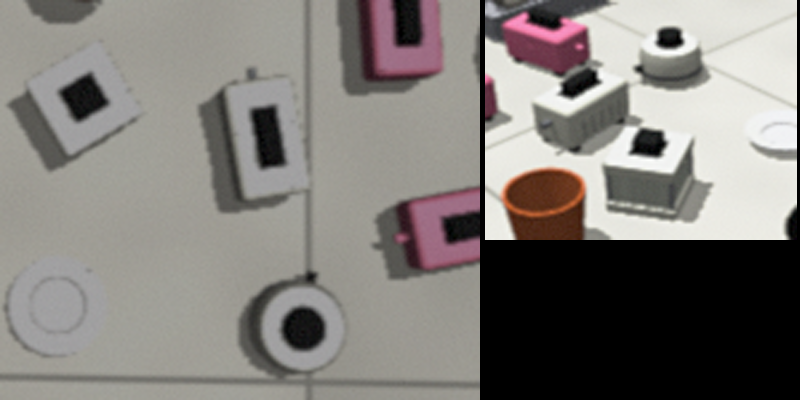

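Findings:
- The crop shows the round key at (302,328), the white pump's bar key at (268,135) and the square key at (83,97). The neighbours are pink.
- The scene-view rays miss the top-view rays by under 1 mm. The triangulated heights come out about 12 mm low, because the dark blobs in the scene view include the key sides. That fits the 62, 72 and 76 mm in the text.

Now I shut the fingers and travel.

```bash
python3 -m inch '[[0,-0.035,-0.028,0,0,0,0],[0,-0.035,-0.028,0,0,0,0],[0,-0.035,-0.028,0,0,0,0],[0,-0.035,-0.028,0,0,0,0],[0,-0.035,-0.028,0,0,0,0],[0,-0.035,-0.028,0,0,0,0],[0,-0.035,-0.028,0,0,0,0],[0,-0.035,-0.028,0,0,0,0]]'
cat > go.py <<'E'
from h import *
import sys
P=dict(f=[.437,-.302,.062],a=[.600,-.270,.072],l=[.631,-.111,.076])
o=bot.get_obs();d=np.array(P[sys.argv[1]])-o["position"];print(o["t"],"tool",(o["tcp_rot"].T@d).round(4),"F",np.round(o["force"],2),"q",np.round(o["q"],2))
E
python3 go.py f
```

```text
t: 2.1
position: [0.3906, 0.2939, 0.2316]
tcp_rot: [[-0.952, 0.307, 0.001], [0.307, 0.952, 0.0], [-0.001, 0.001, -1.0]]
force: [0.7, -0.2, -0.3]
grip_width: -0.0002
grasp_force: 0.0
2.1 tool [-0.2273 -0.5528  0.1694] F [ 0.75 -0.18 -0.31] q [ 0.51  0.03 -0.31  1.22  0.    0.83]
```

```bash
python3 -m inch '[[0,-0.018,-0.045,0,0,0,0],[0,-0.018,-0.045,0,0,0,0],[0,-0.018,-0.045,0,0,0,0],[0,-0.018,-0.045,0,0,0,0],[0,-0.018,-0.045,0,0,0,0],[0,-0.018,-0.045,0,0,0,0],[0,-0.018,-0.045,0,0,0,0],[0,-0.018,-0.045,0,0,0,0]]'; python3 go.py f
```

```text
t: 2.9
position: [0.4159, -0.0935, 0.2318]
tcp_rot: [[-0.951, 0.308, 0.001], [0.308, 0.951, -0.0], [-0.001, 0.0, -1.0]]
force: [1.1, 0.3, 0.3]
grip_width: -0.0002
grasp_force: 0.0
2.9 tool [-0.084  -0.1919  0.1699] F [1.06 0.29 0.31] q [-0.37 -0.08 -0.43  1.23  0.   -0.06]
```

```bash
python3 -m inch '[[0,-0.017,-0.039,0.01,0,0,0],[0,-0.017,-0.039,0.02,0,0,0],[0,-0.017,-0.038,0.02,0,0,0],[0,-0.017,-0.038,0.02,0,0,0],[0,-0.016,-0.038,0.02,0,0,0],[0,0,0,0.03,0,0,0],[0,0,0,0.03,0,0,0],[0,0,0,0,0,0,0]]'; python3 go.py f
```

```text
t: 3.7
position: [0.4336, -0.2977, 0.0772]
tcp_rot: [[-0.951, 0.309, -0.007], [0.309, 0.951, 0.006], [0.008, 0.004, -1.0]]
force: [-1.6, 0.0, 0.4]
grip_width: -0.0003
grasp_force: 0.0
3.7 tool [-0.0047 -0.0031  0.0152] F [-1.62  0.02  0.37] q [-0.72  0.24 -0.42  0.91  0.   -0.41]
```

```bash
python3 -m inch '[[0,0,0,0,0,0,0],[0,0,0,0,0,0,0],[0,0,0,0,0,0,0]]' >/dev/null; python3 go.py f
python3 - <<'E'
from h import *
s=snapshot("scene");t=snapshot("top")
A=cv2.resize(s["img"][120:220,200:330,::-1],(390,300),interpolation=2);B=cv2.resize(t["img"][240:340,310:440,::-1],(390,300),interpolation=2)
cv2.imwrite("pics/c2.png",np.hstack([A,B]))
E
```

```text
4.0 tool [ 0.001  -0.0015  0.0214] F [ 0.1  -0.77  0.84] q [-0.72  0.24 -0.42  0.91 -0.   -0.41]
```

View pics/c2.png

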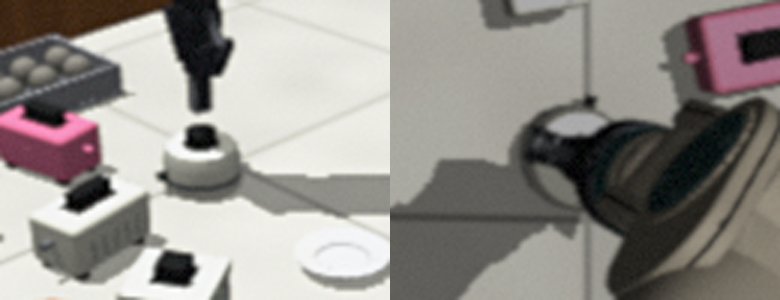

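The fingertips at (200,108) sit right above the round key at (200,135) in the left half. I'll press in small steps and watch the force.

```bash
python3 -m inch '[[0,0,-0.001,0.008,0,0,0],[0,0,0,0.007,0,0,0],[0,0,0,0.003,0,0,0],[0,0,0,0.002,0,0,0],[0,0,0,0.002,0,0,0],[0,0,0,0.001,0,0,0],[0,0,0,0,0,0,0],[0,0,0,0,0,0,0]]' | sed -n '1,2p;4p'; python3 go.py f
```

```text
t: 4.9
position: [0.4367, -0.301, 0.0584]
force: [-0.9, 0.6, 1.4]
4.9 tool [-0.0006 -0.0008 -0.0036] F [-0.91  0.58  1.4 ] q [-0.73  0.27 -0.44  0.86  0.   -0.41]
```

```bash
python3 -m inch '[[0,0,0,0.001,0,0,0],[0,0,0,0.001,0,0,0],[0,0,0,0.001,0,0,0],[0,0,0,0.001,0,0,0],[0,0,0,0,0,0,0],[0,0,0,0,0,0,0]]' | sed -n '1,2p;4p'; python3 go.py f
```

```text
t: 5.5
position: [0.4368, -0.3012, 0.0544]
force: [-0.3, 0.5, 3.4]
5.5 tool [-0.0004 -0.0007 -0.0076] F [-0.32  0.52  3.43] q [-0.73  0.27 -0.44  0.86  0.   -0.41]
```

```bash
python3 -m inch '[[0,0,0,0.001,0,0,0],[0,0,0,0.001,0,0,0],[0,0,0,0,0,0,0],[0,0,0,0,0,0,0]]' | sed -n '1,2p;4p'; python3 go.py f
```

```text
t: 5.9
position: [0.4369, -0.3012, 0.0527]
force: [-0.8, 1.0, 4.2]
5.9 tool [-0.0004 -0.0007 -0.0093] F [-0.76  0.97  4.15] q [-0.73  0.27 -0.45  0.85  0.   -0.41]
```

```bash
python3 -m inch '[[0,0,0,0.001,0,0,0],[0,0,0,0.001,0,0,0],[0,0,0,0,0,0,0],[0,0,0,0,0,0,0]]' | sed -n '1,2p;4p'; python3 go.py f
```

```text
t: 6.3
position: [0.4369, -0.3012, 0.051]
force: [-1.2, 1.3, 7.6]
6.3 tool [-0.0004 -0.0008 -0.011 ] F [-1.15  1.27  7.58] q [-0.73  0.28 -0.45  0.85 -0.   -0.41]
```

The filter key has bottomed out: 7.6 N at 11 mm, which is 6 mm of travel plus 5 mm of rubber. Moving up and on to the pump.

```bash
python3 -m inch '[[0,0,0,-0.02,0,0,0],[0,0,0,-0.04,0,0,0],[0,-0.036,0.02,0,0,0,0],[0,-0.036,0.02,0,0,0,0],[0,-0.036,0.02,0,0,0,0],[0,-0.036,0.019,0,0,0,0],[0,0,0,0.018,0,0,0],[0,0,0,0,0,0,0]]' >/dev/null;python3 -m inch '[[0,0,0,0,0,0,0],[0,0,0,0,0,0,0],[0,0,0,0,0,0,0]]' >/dev/null; python3 go.py a
python3 - <<'E'
from h import *
s=snapshot("scene");t=snapshot("top")
A=cv2.resize(s["img"][120:220,180:310,::-1],(390,300),interpolation=2);B=cv2.resize(t["img"][170:320,260:440,::-1],(360,300),interpolation=2)
cv2.imwrite("pics/c3.png",np.hstack([A,B]))
E
```

```text
7.4 tool [-0.0022  0.0013  0.021 ] F [-0.49 -0.6  -0.39] q [-0.52  0.43 -0.12  1.02 -0.   -0.21]
```

View pics/c3.png

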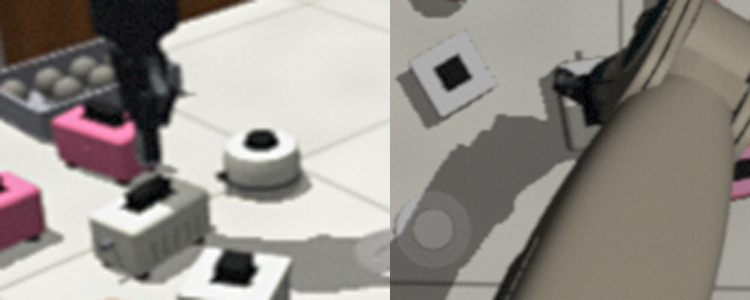

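The filter key is visibly lower and the drum hasn't moved. The tip at (148,165) is above the bar key at (148,190).

```bash
python3 -m inch '[[0,-0.002,0.001,0.008,0,0,0],[0,0,0,0.007,0,0,0],[0,0,0,0.003,0,0,0],[0,0,0,0.002,0,0,0],[0,0,0,0.002,0,0,0],[0,0,0,0.001,0,0,0],[0,0,0,0.001,0,0,0],[0,0,0,0,0,0,0]]' >/dev/null; python3 go.py a;  python3 -m inch '[[0,0,0,0.001,0,0,0],[0,0,0,0.001,0,0,0],[0,0,0,0.001,0,0,0],[0,0,0,0.001,0,0,0],[0,0,0,0,0,0,0],[0,0,0,0,0,0,0]]' >/dev/null; python3 go.py a
```

```text
8.3 tool [-0.0001 -0.0003 -0.0036] F [-1.5   0.76  2.52] q [-0.52  0.45 -0.14  0.98 -0.   -0.21]
8.9 tool [ 0.0002 -0.0002 -0.0076] F [-0.79  0.67  2.5 ] q [-0.52  0.46 -0.14  0.97  0.   -0.21]
```

```bash
python3 -m inch '[[0,0,0,0.001,0,0,0],[0,0,0,0.001,0,0,0],[0,0,0,0.001,0,0,0],[0,0,0,0,0,0,0],[0,0,0,0,0,0,0]]' >/dev/null; python3 go.py a
```

```text
9.4 tool [ 0.0002 -0.0003 -0.0101] F [-2.53  0.92  5.58] q [-0.52  0.46 -0.14  0.97 -0.   -0.21]
```

```bash
python3 -m inch '[[0,0,0,0.001,0,0,0],[0,0,0,0,0,0,0],[0,0,0,0,0,0,0]]' | sed -n '1,2p;4p'; python3 -m inch '[[0,0,0,-0.02,0,0,0],[0,0,0,-0.035,0,0,0],[0,0.005,0.04,0,0,0,0],[0,0.005,0.04,0,0,0,0],[0,0.005,0.04,0,0,0,0],[0,0.005,0.04,0,0,0,0],[0,0,0,0.018,0,0,0],[0,0,0,0,0,0,0]]' >/dev/null;python3 -m inch '[[0,0,0,0,0,0,0],[0,0,0,0,0,0,0],[0,0,0,0,0,0,0]]' >/dev/null; python3 go.py l
python3 - <<'E'
from h import *
s=snapshot("scene");t=snapshot("top")
A=cv2.resize(s["img"][140:240,200:330,::-1],(390,300),interpolation=2);B=cv2.resize(t["img"][170:320,260:440,::-1],(360,300),interpolation=2)
cv2.imwrite("pics/c4.png",np.hstack([A,B]))
E
```

```text
t: 9.7
position: [0.6003, -0.2698, 0.0612]
force: [-3.5, 1.0, 7.2]
10.8 tool [0.0003 0.0015 0.022 ] F [ 0.28 -0.5  -0.5 ] q [-0.28  0.4  -0.15  1.02 -0.    0.04]
```

View pics/c4.png

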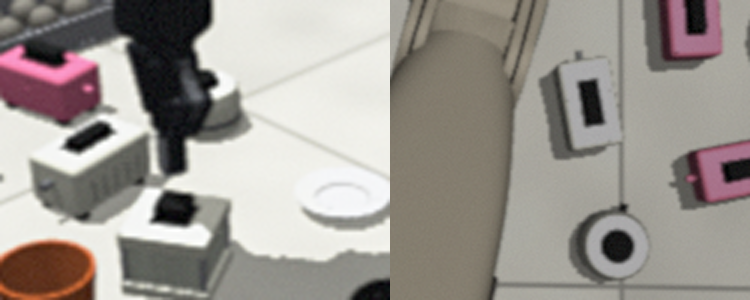

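The pump's bar at (88,137) is lower and the pump hasn't shifted. The tip at (173,170) is above the square key at (175,205).

```bash
python3 -m inch '[[0,0,0.001,0.008,0,0,0],[0,0,0,0.007,0,0,0],[0,0,0,0.004,0,0,0],[0,0,0,0.002,0,0,0],[0,0,0,0.002,0,0,0],[0,0,0,0.001,0,0,0],[0,0,0,0.001,0,0,0],[0,0,0,0,0,0,0]]' >/dev/null; python3 go.py l;  python3 -m inch '[[0,0,0,0.001,0,0,0],[0,0,0,0.001,0,0,0],[0,0,0,0.001,0,0,0],[0,0,0,0.001,0,0,0],[0,0,0,0,0,0,0],[0,0,0,0,0,0,0]]' >/dev/null; python3 go.py l
```

```text
11.7 tool [-0.0006 -0.0005 -0.0035] F [-1.56  0.98  2.5 ] q [-0.27  0.42 -0.18  0.97  0.    0.04]
12.3 tool [-0.0004 -0.0005 -0.0076] F [-1.38  0.68  2.9 ] q [-0.27  0.42 -0.18  0.96  0.    0.04]
```

```bash
python3 -m inch '[[0,0,0,0.001,0,0,0],[0,0,0,0.001,0,0,0],[0,0,0,0.001,0,0,0],[0,0,0,0.001,0,0,0],[0,0,0,0,0,0,0],[0,0,0,0,0,0,0]]' >/dev/null; python3 go.py l
```

```text
12.9 tool [-0.0003 -0.0005 -0.0109] F [-2.82  0.76  6.6 ] q [-0.27  0.43 -0.18  0.96  0.    0.04]
```

The lantern key has bottomed out at 6.6 N. Retreating clear for a last look.

```bash
python3 -m inch '[[0,0,0,-0.02,0,0,0],[0,0,0,-0.04,0,0,0],[0,0,0,-0.05,0,0,0],[0,0,0,-0.04,0,0,0],[0,0.03,0.03,0,0,0,0],[0,0.03,0.03,0,0,0,0],[0,0.03,0.03,0,0,0,0],[0,0.03,0.03,0,0,0,0]]' >/dev/null;python3 -m inch '[[0,0,0,0,0,0,0],[0,0,0,0,0,0,0],[0,0,0,0,0,0,0]]'
python3 - <<'E'
from h import *
s=snapshot("scene")
A=cv2.resize(s["img"][140:250,190:330,::-1],(560,440),interpolation=2)
cv2.imwrite("pics/c5.png",A)
E
```

```text
t: 14.0
position: [0.5541, 0.0401, 0.2142]
tcp_rot: [[-0.951, 0.308, 0.001], [0.308, 0.951, -0.0], [-0.001, -0.0, -1.0]]
force: [1.2, 0.1, -0.6]
grip_width: -0.0001
grasp_force: 0.0
```

View pics/c5.png

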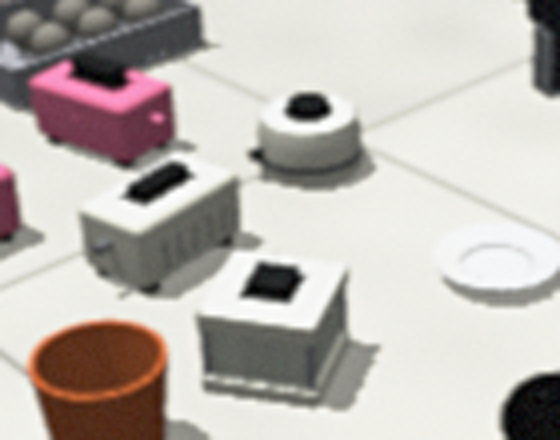

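All three keys are down, at (308,106), (158,181) and (272,281), and nothing has moved.

```bash
python3 -c "
from bench import workorder;print(workorder.hand_in())"
```

```text
the job is handed in; nothing more can be done
None
```

I pressed the filter, air pump and lantern keys in that order, each until it bottomed out, with measured forces of 7.6 N or less; nothing had visibly shifted in the last picture, and the job is handed in, though the hand-in returned no verdict.

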